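# Turn the chopping board over against the topping well

## Robot

A 6-joint arm with a two-finger parallel gripper is mounted at the origin on the work surface. World frame = base frame: x ahead of the robot, y to its left, z up, the work surface at z = 0. Lengths are in m, angles in rad, forces in N, time in s.
With the tool pointing down it reaches from about 0.25 to 0.8 m from the base axis. Payload 8.5 kg.
Tool frame: the origin (TCP) lies midway between the tips of the shut fingers; the grasp point (between the pads) lies ctrl.pinch_z behind it (ctrl.pinch_z is the distance from the TCP to the grasp point, in m); z points along the fingers, y is the line along which they close (so a half turn about z gives the same grasp; the last joint's range is limited). The gripper opens to 85 mm and grips with 20 to 120 N. Pads are 22 mm wide; open, the fingers measure 114 mm over their backs; the gripper's body (76 mm by 85 mm) begins 54 mm behind the grasp point. The pads swing forward as they close: fully open they stand 13 mm farther back than shut.
Start: joints at [-1.236, 0.238, -0.013, 1.319, 0, 1.571], TCP at [0.172, -0.496, 0.231] pointing down, gripper open.
Joint ranges: [-2.66, 2.66], [-1.03, 1.9], [-1.14, 1.46], [-1.82, 2.27], [-1.45, 1.34], [-3.14, 3.14]. Speed limits (rad/s): [2.22, 2.22, 2.79, 3.14, 3.14, 3.14].

## Interface

Orientations are given as a unit quaternion [x, y, z, w].
In Python, from station import ctrl, cams, finder gives the robot as it stands.
- The arm moves only by the tool carry_out, never from a script. Its argument "plan" is a list of rows, each a list of 3 entries, a list of its own where there are three numbers: the shift along the tool's x, y, z in m, then the turn, a rotation vector about the tool's x, y, z in degrees, then the finger opening in m, from 0 to 0.0854. A call has 1 to 8 rows; each row shifts and turns the commanded pose from where the row before left it, along the tool's axes as they then stand; what a row does not reach is not made up. A row lasts 1/12 s, in which the tool goes at most 41.7 mm and 7.16 degrees, less where a joint would pass 70% of its speed; a pose out of reach is approached as far as the arm can. A call with a gripper value outside its range is refused whole. The fingers move at their own pace and stop on an object; "newtons" is the grip in N (left out, the last holds). Time passes only in rows, so rows that do not move let the fingers close. It gives the time, the measured TCP pose, the force, the opening and the grip force at its end, in the units of the state.
- ctrl.read_state(): the state, without advancing time (a new reading comes with each control period).
- cams.camera(name): name is "scene" or "top" or "wrist"; returns (picture, depth): 384x512x3 uint8, red, green, blue; 384x512 float32, m along the optical axis (not along the pixel's ray), 0 where there is no reading.
- cams.get_calibration(name): a dict with "mtx" (3x3 intrinsics, pixels), "R" (3x3) and "t" (3): a world point X has camera coordinates R X + t; the wrist camera has in their place "hand_eye" (4x4, takes a point from camera to tool coordinates, whose origin is the TCP and whose axes are the flange's). Camera axes: x right, y down, z forward; pixel columns grow to the right and rows downward; lengths in m; the calibration is good to about 2 mm. The wrist camera is an equidistant fisheye: a pixel r from the principal point sees the ray r / f radians off the axis. A picture is of the moment at which its call begins: read the wrist's pose just before it. get_calibration takes no time and is no camera call.
- ctrl.sign_off(): hands the job in; it is judged then, once.
Trained networks look in the newest picture that a camera, given by its name, has taken for a name from the list of things; names that differ only in an ending like _2 or _b are one class to them, and where a whole thing is asked for, a point or a joint stands for the part that bears it (a point fixed in the world has none). Each returns a list of dicts, best first, with "conf" (0 to 1); they miss things now and then, are a little off and sometimes report something else, mostly with a low value. They report only what shows in the picture. A call takes as long as a camera call.
- finder.masks_of(camera, target): "pixels" (384x512 bool, what is visible of it).
- finder.landmark_of(camera, target): "xyz" ([x, y, z] in m, in the coordinates of the camera as it stood for that picture, good to about 4 mm: a listed point, or the origin of a listed thing).
The state is a dict: "t": time; "joint_pos": joint angles; "dq": joint speeds; "joint_efforts": joint torques, N m; "position": TCP position; "tcp_rot": TCP orientation; "contact_force": force on the tool from outside, world axes, zero at the start; "moment": the same for the moment, N m; "grip_width": finger opening in m; "grip_force": force on a finger pad.
Only numpy, scipy, OpenCV 4.12 (cv2) and the standard library are available. Lean on these libraries where they do the work, as an engineer would, in place of code of your own. Each camera call takes 0.05 s, during which the arm holds its last target. There are 200 camera calls.

## Task

Turn the two-colour chopping board over so that its green side is up: push it along the counter until it slides up the sloping front of the steel topping well and rests flat against it, then tip it back over, away from the well, and let it down without letting it slam. Leave it lying flat with a long edge snug against the foot of the sloping front, and leave the other things where they are.

Things in the scene. Friction and masses are not known exactly. Their poses are not given: they have to be found in the camera images.
- board: Two-colour chopping board, 150 (its x) by 200 (its y) by 16 mm (its z), 0.36 to 0.54 kg, square edges, no handle. Starts flat on the counter, red face up, a long edge towards the well but not quite square to it. Origin: centre of the green face; z points from green to red (up at first, down when turned over). Slippery on the steel front (friction about 0.25), less so on the oilcloth (0.6).
- board_mid (a point): Centre of the board's volume, 8 mm from both faces (axes as board). The board is too wide to grasp while flat; when it stands, its 16 mm edge can be hooked, straddled or pinched from above.
- well: Fixed stainless counter-top topping well, 420 mm long (its y), 280 mm deep (its x), 90 mm high. Its front is one flat smooth sheet leaning back at 60 degrees above the counter, from x = 0 at the counter to x = 52, z = 90 mm. Origin: counter level, middle of the front's foot; x level, into the well, away from the board; z up.
- well_edge (a point): Middle of the front's upper edge, 90 mm up, 52 mm behind the foot. Behind it a clear ledge 38 mm deep, then two 6 mm thick lids whose bar handles (171 mm behind the foot) stand 26 mm above the ledge. A board pushed home lies on the front, lower edge at the foot, its last 46 mm standing free above this edge (top 130 mm above the counter), and stays there when let go.
- bottle: Clear oil bottle with a red cap, 68 mm across, 210 mm high, far side of the counter. Origin: centre of its base. Leave alone.
- jar: Glass jar with a yellow cap, 72 mm across, 100 mm high, far side of the counter. Origin: centre of its base. Leave alone.
- mug: White mug, 76 mm across, 85 mm high, right of the robot. Origin: centre of its base. Leave alone.
- sauce: Yellow squeeze bottle, 54 mm across, 170 mm high, on the counter right of the board. Origin: centre of its base. Leave alone.
- spatula: Spatula with a wooden handle, 280 mm, lying on the counter on the right along its x. Origin on the counter under its middle. Leave alone.
- spoon: Serving spoon with a wooden handle, 170 mm, lying across the well's two lids behind their handles, 222 mm behind the foot. Leave alone.

How it is judged:
On the way, in this order (a step that is already met when the one before it is completed fails the run):
1. the board leans on the sloping front of the well, pushed up against it (angle between board's own z axis and vertical between 0.9 and 1.3 rad and contact force between board and well above 0.2 N and x of board_mid in the frame of well above 0 m), for 0.2 s.
2. the board is tipped back over, green face up (angle between board's own z axis and vertical above 2.4 rad), for 0.1 s.
At the end, for the whole second after the job is handed in: The board lies flat on the counter, green face up, at rest, its centre 70 to 90 mm in front of the foot of the well's front (so a long edge is within about 15 mm of the foot), square to it within 0.1 rad, and within 200 mm of the middle of the front sideways (angle between board's own z axis and vertical above 3.07 rad and height (world z) of board_mid below 0.012 m and x of board_mid in the frame of well between -0.09 and -0.07 m and y of board_mid in the frame of well between -0.2 and 0.2 m and angle between the x axis of board and the x axis of well, either way round below 0.1 rad and linear speed of board below 0.02 m/s); the robot touches nothing.
It fails at once if the board is dropped or slams (its speed passes 0.7 m/s) (linear speed of board above 0.7 m/s).
It fails at once if a bystander is shifted by more than 30 mm (distance of any of bottle, jar, mug, sauce, spatula, spoon from where it was at the start of the episode above 0.03 m).
It also fails if it takes over 72 s, if anything falls off the work surface, if the arm or the gripper's body presses on something with over 40 N, if the wrist force passes 120 N, or if a joint passes its speed limit or range.

## Working session

There is one attempt and no reset: what is moved stays moved. The work goes in short steps, Python scripts to look and compute and a tool call to move; the robot and the scene stay as the last step left them, time stands still between calls to the robot, and variables do not carry over. Pictures are saved under pics/ and viewed, at most 10 in all, crops included, and the job is handed in when it is done.

Besides the shell and the picture viewer there is one more tool, called after "Emit:" by a JSON object that holds its "api" and its "payload". carry_out: Moves the arm, as the interface text tells. Its arguments: {"type":"object","properties":{"plan":{"type":"array","items":{"type":"array"}},"newtons":{"type":"number"}},"required":["plan"]}

```bash
mkdir -p pics; ls
cat > h.py <<'E'
import numpy as np,cv2
from station import ctrl,cams,finder
def w(cam,p):
    c=cams.get_calibration(cam);return np.array(c["R"]).T@(np.array(p)-np.array(c["t"]).ravel())
def cloud(cam,d,m):
    c=cams.get_calibration(cam);K=np.array(c["mtx"]);v,u=np.nonzero(m&(d>0));z=d[v,u]
    P=np.c_[(u-K[0,2])/K[0,0]*z,(v-K[1,2])/K[1,1]*z,z]
    return (P-np.array(c["t"]).ravel())@np.array(c["R"])
E
python3 - <<'E'
from h import *
for cam in ["top","scene"]:
    im,d=cams.camera(cam);cv2.imwrite(f"pics/{cam}0.png",im[:,:,::-1])
    for n in ["board","well","well_edge","sauce","mug","spatula"]:
        try:
            r=finder.landmark_of(cam,n)
            for q in r[:2]:print(cam,n,q["conf"],w(cam,q["xyz"]).round(3))
        except Exception as e:print(n,e)
    r=finder.masks_of(cam,"board")
    if r:
        P=cloud(cam,d,r[0]["pixels"]);P=P[(P[:,2]>.005)&(P[:,2]<.03)];print(len(P),np.median(P[:,2]),cv2.minAreaRect(P[:,:2].astype(np.float32)*1000))
s=ctrl.read_state();print(s,ctrl.pinch_z)
E
```

```text
pics
top board 0.62 [0.497 0.023 0.002]
top well 0.74 [ 0.528  0.173 -0.   ]
top well_edge 0.58 [0.522 0.225 0.088]
top sauce 0.89 [ 0.518 -0.33  -0.005]
top mug 0.81 [ 0.314 -0.306 -0.004]
top mug 0.21 [0.525 0.224 0.093]
top spatula 0.79 [ 0.383 -0.443  0.   ]
scene board 0.79 [ 0.497  0.026 -0.004]
scene well 0.91 [ 0.529  0.175 -0.005]
scene well_edge 0.56 [0.531 0.224 0.091]
scene sauce 0.62 [ 0.511 -0.336 -0.004]
scene sauce 0.61 [ 0.762 -0.124 -0.   ]
scene mug 0.65 [ 0.319 -0.3    0.   ]
{'t': 0.8, 'joint_pos': array([-1.23595588e+00,  2.38150165e-01, -1.35145129e-02,  1.31916006e+00,
        6.80107598e-06,  1.57079465e+00]), 'dq': array([-0.00018626,  0.00013289,  0.00120128,  0.00108254,  0.00120358,
       -0.00106635]), 'joint_efforts': array([-4.72277516e-04, -5.38513649e+01,  3.46684349e+01,  2.41207184e-03,
       -1.37938596e-04,  2.11158046e-06]), 'position': array([ 0.17251497, -0.49580863,  0.23129672]), 'tcp_rot': array([ 9.86017800e-01,  1.66640026e-01,  9.85507129e-07, -1.45753348e-05]), 'contact_force': array([0.13353442, 0.28822135, 1.12127392]), 'moment': array([-0.01065031,  0.03907232, -0.0062852 ]), 'grip_force': 0.0, 'grip_width': 0.0854889292665643} 0.0187
```

View pics/top0.png

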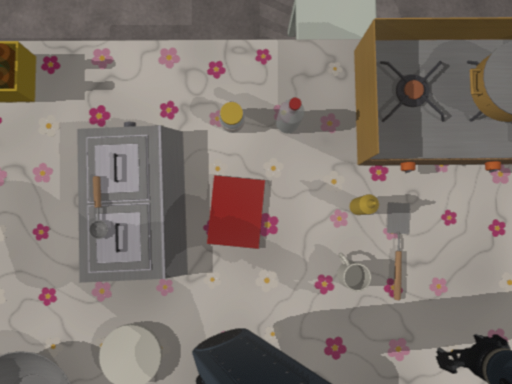

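Run:
```python
from h import *
im,d=cams.camera("top")
full=np.ones(d.shape,bool)
P=cloud("top",d,full)
v,u=np.nonzero(d>0);hsv=cv2.cvtColor(im,cv2.COLOR_RGB2HSV)[v,u]
near=(abs(P[:,0]-.497)<.2)&(abs(P[:,1]-.025)<.15)
m=near&(P[:,2]>.008)&(P[:,2]<.03)&((hsv[:,0]<12)|(hsv[:,0]>168))&(hsv[:,1]>100)
Q=P[m];print(len(Q),np.median(Q[:,2]))
r=cv2.minAreaRect(Q[:,:2].astype(np.float32)*1000);print(r,cv2.boxPoints(r))
# well ledge edge
e=(abs(P[:,2]-.09)<.006)&(P[:,1]>.1)&(P[:,1]<.6)&(abs(P[:,0]-.52)<.3)
r=cv2.minAreaRect(P[e][:,:2].astype(np.float32)*1000);print(r,cv2.boxPoints(r))
# front slope: fit plane
f=(P[:,2]>.02)&(P[:,2]<.08)&(P[:,1]>.17)&(P[:,1]<.25)&(abs(P[:,0]-.52)<.18)
A=np.c_[P[f][:,0],P[f][:,2],np.ones(f.sum())];print(f.sum(),np.linalg.lstsq(A,P[f][:,1],rcond=None)[0])
```

```text
3532 0.016149696078867026
((497.8833923339844, 24.061927795410156), (151.9236297607422, 199.13902282714844), 83.3821792602539) [[390.22302  -39.918755]
 [588.03516  -62.86875 ]
 [605.54376   88.04261 ]
 [407.73163  110.99261 ]]
((522.4843139648438, 335.0803527832031), (421.1932678222656, 237.19219970703125), 2.0794012546539307) [[307.7232  445.95697]
 [316.32953 208.92097]
 [737.2454  224.20374]
 [728.6391  461.23975]]
1987 [0.03707997 0.57673344 0.15277167]
```

```bash
cat >> h.py <<'E'
import sys
from scipy.spatial.transform import Rotation as Ro, Slerp
N=np.array([-.037,.9993,0]);T=np.array([.9993,.037,0]);F=np.array([.526,.1723,0])  # well x, -well y, foot
def W(a,b,z): return F+a*N+b*T+np.array([0,0,z])   # a: well x, b along front
def rot(mode,tilt):  # tilt: tool points towards well
    t=np.radians(tilt);z=np.sin(t)*N-np.cos(t)*np.array([0,0,1])
    if mode=="push": y=T;x=np.cross(y,z)
    else: x=T if mode=="strA" else -T; y=np.cross(z,x)
    return Ro.from_matrix(np.c_[x,y,z])
def rows(tgts,frm=None):
    """tgts: list of (pos,Rot,n); prints rows"""
    s=ctrl.read_state();p,R=(s["position"],Ro.from_quat(s["tcp_rot"])) if frm is None else frm
    for q,R2,n in tgts:
        sl=Slerp([0,1],Ro.concatenate([R,R2]))
        for i in range(n):
            a,b=sl(i/n),sl((i+1)/n)
            print((a.inv().apply((q-p)/n)).round(3).tolist(),(a.inv()*b).as_rotvec(degrees=True).round(1).tolist())
        p,R=q,R2; print('--')
def st():
    s=ctrl.read_state();d=s["position"]-F
    print("t%.2f a=%.4f b=%.4f z=%.4f"%(s["t"],d@N,d@T,d[2]),"F(n,t,z)",[round(float(s["contact_force"]@v),1) for v in (N,T,np.array([0,0,1]))],"gw",round(s["grip_width"],4),"j",s["joint_pos"].round(2),"toolz",Ro.from_quat(s["tcp_rot"]).as_matrix()[:,2].round(3))
E
python3 -c "
from h import *
rows([(W(-.28,-.03,.14),rot('push',10),16)])"
```

```text
[0.028, -0.016, 0.006] [0.4, 0.5, -4.5]
[0.029, -0.014, 0.006] [0.4, 0.5, -4.5]
[0.03, -0.011, 0.006] [0.4, 0.5, -4.5]
[0.03, -0.009, 0.007] [0.4, 0.5, -4.5]
[0.031, -0.006, 0.007] [0.4, 0.5, -4.5]
[0.031, -0.004, 0.007] [0.4, 0.5, -4.5]
[0.031, -0.001, 0.008] [0.4, 0.5, -4.5]
[0.031, 0.001, 0.008] [0.4, 0.5, -4.5]
[0.031, 0.004, 0.008] [0.4, 0.5, -4.5]
[0.031, 0.006, 0.009] [0.4, 0.5, -4.5]
[0.03, 0.009, 0.009] [0.4, 0.5, -4.5]
[0.029, 0.011, 0.009] [0.4, 0.5, -4.5]
[0.028, 0.013, 0.009] [0.4, 0.5, -4.5]
[0.027, 0.016, 0.009] [0.4, 0.5, -4.5]
[0.025, 0.018, 0.01] [0.4, 0.5, -4.5]
[0.024, 0.02, 0.01] [0.4, 0.5, -4.5]
--
```

Emit:
{"api": "carry_out", "payload": {"plan": [[[0.028, -0.016, 0.006], [0.4, 0.5, -4.5], 0.085], [[0.029, -0.014, 0.006], [0.4, 0.5, -4.5], 0.085], [[0.03, -0.011, 0.006], [0.4, 0.5, -4.5], 0.085], [[0.03, -0.009, 0.007], [0.4, 0.5, -4.5], 0.085], [[0.031, -0.006, 0.007], [0.4, 0.5, -4.5], 0.085], [[0.031, -0.004, 0.007], [0.4, 0.5, -4.5], 0.085], [[0.031, -0.001, 0.008], [0.4, 0.5, -4.5], 0.085], [[0.031, 0.001, 0.008], [0.4, 0.5, -4.5], 0.085]]}}

```text
t: 1.52
position: [0.3405, -0.3028, 0.1853]
tcp_rot: [0.884, 0.465, 0.03, -0.033]
contact_force: [0.2, 0.1, 0.8]
grip_width: 0.0848
grip_force: 0.0
```

Emit:
{"api": "carry_out", "payload": {"plan": [[[0.031, 0.004, 0.008], [0.4, 0.5, -4.5], 0.085], [[0.031, 0.006, 0.009], [0.4, 0.5, -4.5], 0.085], [[0.03, 0.009, 0.009], [0.4, 0.5, -4.5], 0.085], [[0.029, 0.011, 0.009], [0.4, 0.5, -4.5], 0.085], [[0.028, 0.013, 0.009], [0.4, 0.5, -4.5], 0.085], [[0.027, 0.016, 0.009], [0.4, 0.5, -4.5], 0.085], [[0.025, 0.018, 0.01], [0.4, 0.5, -4.5], 0.085], [[0.024, 0.02, 0.01], [0.4, 0.5, -4.5], 0.085]]}}

```text
t: 2.18
position: [0.5094, -0.1108, 0.1373]
tcp_rot: [0.695, 0.714, 0.056, -0.062]
contact_force: [0.3, -0.7, 0.5]
grip_width: 0.085
grip_force: 0.0
```

```bash
python3 -c "
from h import *
st()
rows([(W(-.28,-.03,.002),rot('push',10),5),(W(-.28,-.03,-.009),rot('push',10),3)])"
```

```text
t2.18 a=-0.2823 b=-0.0271 z=0.1373 F(n,t,z) [-0.8, 0.3, 0.5] gw 0.085 j [-0.31  0.32 -0.15  1.16  0.16  1.23] toolz [-0.011  0.166 -0.986]
[-0.004, -0.0, 0.027] [-0.1, 0.1, -0.1]
[-0.004, -0.0, 0.027] [-0.1, 0.1, -0.1]
[-0.004, -0.0, 0.027] [-0.1, 0.1, -0.1]
[-0.004, -0.001, 0.027] [-0.1, 0.1, -0.1]
[-0.004, -0.001, 0.027] [-0.1, 0.1, -0.1]
--
[-0.001, 0.0, 0.004] [0.0, 0.0, 0.0]
[-0.001, 0.0, 0.004] [0.0, 0.0, 0.0]
[-0.001, 0.0, 0.004] [0.0, 0.0, 0.0]
--
```

Emit:
{"api": "carry_out", "payload": {"plan": [[[-0.004, 0, 0.027], [0, 0, 0], 0.085], [[-0.004, 0, 0.027], [0, 0, 0], 0.085], [[-0.004, 0, 0.027], [0, 0, 0], 0.085], [[-0.004, 0, 0.027], [0, 0, 0], 0.085], [[-0.004, 0, 0.027], [0, 0, 0], 0.085], [[-0.001, 0, 0.004], [0, 0, 0], 0.085], [[0, 0, 0.002], [0, 0, 0], 0.085], [[0, 0, 0], [0, 0, 0], 0.085]]}}

```text
t: 2.85
position: [0.5076, -0.1095, -0.0045]
tcp_rot: [0.696, 0.713, 0.056, -0.062]
contact_force: [0.1, -0.4, -0.1]
grip_width: 0.0853
grip_force: 0.0
```

```bash
python3 -c "
from h import *
st()
im,d=cams.camera('scene');cv2.imwrite('pics/s1.png',im[:,:,::-1])"
```

```text
t2.85 a=-0.2809 b=-0.0288 z=-0.0045 F(n,t,z) [-0.4, 0.1, -0.1] gw 0.0853 j [-0.3   0.46 -0.36  0.82  0.16  1.24] toolz [-0.011  0.166 -0.986]
```

View pics/s1.png

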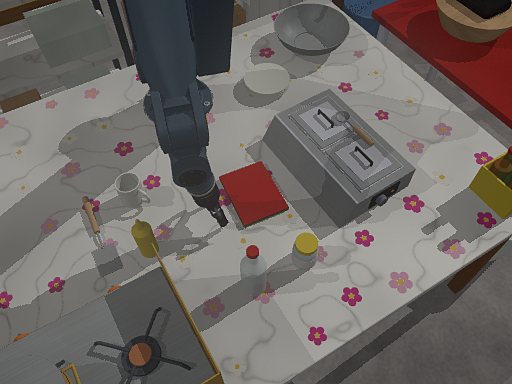

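Emit:
{"api": "carry_out", "payload": {"plan": [[[0.001, 0, 0.004], [0, 0, 0], 0.085], [[0.012, 0, 0.002], [0, 0, 0], 0.085], [[0.012, 0, 0.002], [0, 0, 0], 0.085], [[0.012, 0, 0.002], [0, 0, 0], 0.085], [[0.012, 0, 0.002], [0, 0, 0], 0.085], [[0.012, 0, 0.002], [0, 0, 0], 0.085], [[0.012, 0, 0.002], [0, 0, 0], 0.085], [[0.012, 0, 0.002], [0, 0, 0], 0.085]]}}

```text
t: 3.57
position: [0.505, -0.0212, -0.0086]
tcp_rot: [0.696, 0.713, 0.056, -0.062]
contact_force: [-0.3, -3.2, 1.7]
grip_width: 0.0847
grip_force: 1.2
```

```bash
python3 -c "
from h import *
st()"
```

```text
t3.57 a=-0.1926 b=-0.0281 z=-0.0086 F(n,t,z) [-3.1, -0.4, 1.7] gw 0.0847 j [-0.14  0.43 -0.42  0.75  0.16  1.4 ] toolz [-0.011  0.166 -0.986]
```

Emit:
{"api": "carry_out", "payload": {"plan": [[[0.01, 0, 0.002], [0, 0, 0], 0.085], [[0.01, 0, 0.002], [0, 0, 0], 0.085], [[0.01, 0, 0.001], [0, 0, 0], 0.085], [[0.008, 0, 0.002], [0, 0, 0], 0.085], [[0.008, 0, 0.001], [0, 0, 0], 0.085], [[0.008, 0, 0.001], [0, 0, 0], 0.085], [[0.008, 0, 0.002], [0, 0, 0], 0.085], [[0.008, 0, 0.001], [0, 0, 0], 0.085]]}}

```text
t: 4.23
position: [0.5031, 0.0486, -0.0093]
tcp_rot: [0.696, 0.713, 0.055, -0.062]
contact_force: [0.0, -3.8, -1.6]
grip_width: 0.085
grip_force: 2.4
```

```bash
python3 -c "
from h import *
st()
im,d=cams.camera('scene');cv2.imwrite('pics/s2.png',cv2.resize(im[60:260,150:420,::-1],None,fx=2.5,fy=2.5))"
```

```text
t4.23 a=-0.1228 b=-0.0275 z=-0.0093 F(n,t,z) [-3.8, -0.1, -1.6] gw 0.085 j [-0.    0.42 -0.45  0.72  0.17  1.54] toolz [-0.012  0.165 -0.986]
```

View pics/s2.png

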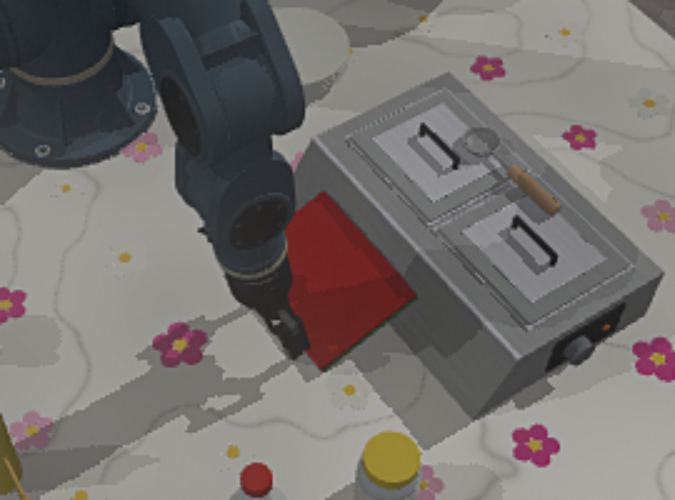

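Emit:
{"api": "carry_out", "payload": {"plan": [[[0.008, 0, 0.001], [0, 0, 0], 0.085], [[0.008, 0, 0.001], [0, 0, 0], 0.085], [[0.008, 0, 0.002], [0, 0, 0], 0.085], [[0.008, 0, 0.001], [0, 0, 0], 0.085], [[0.008, 0, 0.001], [0, 0, 0], 0.085], [[0.008, 0, 0.002], [0, 0, 0], 0.085], [[0.008, 0, 0.001], [0, 0, 0], 0.085], [[0.008, 0, 0.001], [0, 0, 0], 0.085]]}}

```text
t: 4.95
position: [0.5016, 0.1141, -0.0081]
tcp_rot: [0.696, 0.713, 0.056, -0.062]
contact_force: [-0.6, -2.5, -0.9]
grip_width: 0.0851
grip_force: 1.4
```

Emit:
{"api": "carry_out", "payload": {"plan": [[[0.006, 0, 0.001], [0, 0, 0], 0.085], [[0.005, 0, 0.001], [0, 0, 0], 0.085], [[0.003, 0, 0.001], [0, 0, 0], 0.085], [[0.003, 0, 0], [0, 0, 0], 0.085]]}}

```text
t: 5.28
position: [0.5013, 0.1308, -0.0083]
tcp_rot: [0.696, 0.713, 0.056, -0.062]
contact_force: [0.1, -2.3, -1.5]
grip_width: 0.0849
grip_force: 1.4
```

```bash
python3 -c "
from h import *
st()
im,d=cams.camera('scene');cv2.imwrite('pics/s3.png',cv2.resize(im[60:260,150:420,::-1],None,fx=2.5,fy=2.5))"
```

```text
t5.28 a=-0.0406 b=-0.0263 z=-0.0083 F(n,t,z) [-2.3, -0.0, -1.5] gw 0.0849 j [ 0.16  0.42 -0.45  0.69  0.17  1.7 ] toolz [-0.012  0.166 -0.986]
```

View pics/s3.png

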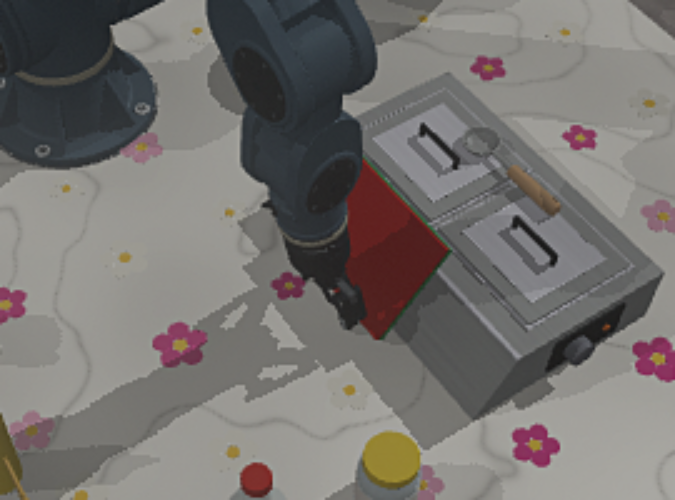

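Emit:
{"api": "carry_out", "payload": {"plan": [[[0.003, 0, 0.001], [0, 0, 0], 0.085], [[0.003, 0, 0], [0, 0, 0], 0.085], [[0.003, 0, 0.001], [0, 0, 0], 0.085], [[0.002, 0, 0], [0, 0, 0], 0.085]]}}

```text
t: 5.67
position: [0.5012, 0.1418, -0.0083]
tcp_rot: [0.696, 0.713, 0.056, -0.062]
contact_force: [0.6, -2.7, 0.5]
grip_width: 0.0847
grip_force: 1.6
```

Emit:
{"api": "carry_out", "payload": {"plan": [[[0.002, 0, 0], [0, 0, 0], 0.085], [[0.002, 0, 0.001], [0, 0, 0], 0.085]]}}

```text
t: 5.83
position: [0.5012, 0.1458, -0.0084]
tcp_rot: [0.696, 0.713, 0.056, -0.062]
contact_force: [-0.4, -5.2, 5.1]
grip_width: 0.0853
grip_force: 3.3
```

```bash
python3 -c "
from h import *
st()
im,d=cams.camera('top')
P=cloud('top',d,np.ones(d.shape,bool));v,u=np.nonzero(d>0);hsv=cv2.cvtColor(im,cv2.COLOR_RGB2HSV)[v,u]
m=((hsv[:,0]<10)|(hsv[:,0]>170))&(hsv[:,1]>110)&(abs(P[:,0]-.5)<.15)&(abs(P[:,1]-.15)<.15)
D=P[m]-F;a=D@N;b=D@T;A=np.c_[a,b,np.ones(len(a))];print(m.sum(),np.linalg.lstsq(A,D[:,2],rcond=None)[0],np.percentile(a,[1,99]),np.percentile(b,[1,99]),np.percentile(D[:,2],[1,99]))"
```

```text
t5.83 a=-0.0255 b=-0.0258 z=-0.0084 F(n,t,z) [-5.2, -0.6, 5.1] gw 0.0853 j [ 0.19  0.42 -0.44  0.69  0.17  1.73] toolz [-0.011  0.166 -0.986]
956 [1.38819605 0.002448   0.04719317] [0.03488396 0.06701668] [-0.13666981  0.05469041] [0.0933653  0.13831991]
```

```bash
python3 -c "
from h import *
rows([(W(-.06,-.03,-.006),rot('push',10),2),(W(-.12,-.033,.06),rot('push',5),3),(W(.044,-.036,.21),rot('strB',0),14),(W(.044,-.036,.10),rot('strB',0),5)])"
```

```text
[-0.017, -0.002, -0.004] [-0.1, 0.2, -0.4]
[-0.017, -0.002, -0.004] [-0.1, 0.2, -0.4]
--
[-0.016, -0.001, -0.025] [-0.0, -1.7, -0.0]
[-0.017, -0.001, -0.025] [0.0, -1.7, -0.0]
[-0.017, -0.001, -0.024] [-0.0, -1.7, -0.0]
--
[0.013, -0.0, -0.01] [0.3, -0.3, -6.4]
[0.013, 0.001, -0.01] [0.3, -0.3, -6.4]
[0.012, 0.002, -0.01] [0.3, -0.3, -6.4]
[0.012, 0.004, -0.01] [0.3, -0.3, -6.4]
[0.011, 0.005, -0.01] [0.3, -0.3, -6.4]
[0.011, 0.006, -0.01] [0.3, -0.3, -6.4]
[0.01, 0.007, -0.01] [0.3, -0.3, -6.4]
[0.009, 0.008, -0.01] [0.3, -0.3, -6.4]
[0.008, 0.009, -0.01] [0.3, -0.3, -6.4]
[0.007, 0.01, -0.01] [0.3, -0.3, -6.4]
[0.006, 0.011, -0.01] [0.3, -0.3, -6.4]
[0.004, 0.011, -0.011] [0.3, -0.3, -6.4]
[0.003, 0.011, -0.011] [0.3, -0.3, -6.4]
[0.002, 0.012, -0.011] [0.3, -0.3, -6.4]
--
[0.0, 0.0, 0.022] [0.0, 0.0, 0.0]
[0.0, 0.0, 0.022] [0.0, 0.0, 0.0]
[0.0, 0.0, 0.022] [0.0, 0.0, 0.0]
[0.0, 0.0, 0.022] [0.0, 0.0, 0.0]
[0.0, 0.0, 0.022] [0.0, 0.0, 0.0]
--
```

Emit:
{"api": "carry_out", "payload": {"plan": [[[-0.017, -0.002, -0.004], [0, 0.2, 0], 0.085], [[-0.017, -0.002, -0.004], [0, 0.2, 0], 0.085], [[-0.016, -0.001, -0.025], [0, -1.7, 0], 0.085], [[-0.017, -0.001, -0.025], [0, -1.7, 0], 0.085], [[-0.017, -0.001, -0.024], [0, -1.7, 0], 0.085], [[0.013, 0, -0.01], [0.3, -0.3, -6.4], 0.085], [[0.013, 0.001, -0.01], [0.3, -0.3, -6.4], 0.085], [[0.012, 0.002, -0.01], [0.3, -0.3, -6.4], 0.085]]}}

```text
t: 6.55
position: [0.4954, 0.0868, 0.0935]
tcp_rot: [0.567, 0.823, 0.022, -0.028]
contact_force: [0.5, -0.0, -0.1]
grip_width: 0.0851
grip_force: 0.0
```

Emit:
{"api": "carry_out", "payload": {"plan": [[[0.012, 0.004, -0.01], [0.3, -0.3, -6.4], 0.085], [[0.011, 0.005, -0.01], [0.3, -0.3, -6.4], 0.085], [[0.011, 0.006, -0.01], [0.3, -0.3, -6.4], 0.085], [[0.01, 0.007, -0.01], [0.3, -0.3, -6.4], 0.085], [[0.009, 0.008, -0.01], [0.3, -0.3, -6.4], 0.085], [[0.008, 0.009, -0.01], [0.3, -0.3, -6.4], 0.085], [[0.007, 0.01, -0.01], [0.3, -0.3, -6.4], 0.085], [[0.006, 0.011, -0.01], [0.3, -0.3, -6.4], 0.085]]}}

```text
t: 7.22
position: [0.4904, 0.182, 0.1771]
tcp_rot: [0.155, 0.988, 0.003, -0.011]
contact_force: [0.2, -0.5, -0.3]
grip_width: 0.085
grip_force: 0.0
```

Emit:
{"api": "carry_out", "payload": {"plan": [[[0.004, 0.011, -0.011], [0.3, -0.3, -6.4], 0.085], [[0.003, 0.011, -0.011], [0.3, -0.3, -6.4], 0.085], [[0.002, 0.012, -0.011], [0.3, -0.3, -6.4], 0.085]]}}

```text
t: 7.47
position: [0.4889, 0.2171, 0.2102]
tcp_rot: [-0.012, 1.0, -0.004, -0.004]
contact_force: [0.4, -0.5, 0.1]
grip_width: 0.0852
grip_force: 0.0
```

```bash
python3 -c "
from h import *
st()
rows([(W(.044,-.036,.10),rot('strB',0),6)])
im,d=cams.camera('scene');cv2.imwrite('pics/s4.png',cv2.resize(im[60:260,150:420,::-1],None,fx=2.5,fy=2.5))
im,d=cams.camera('top')
P=cloud('top',d,np.ones(d.shape,bool));v,u=np.nonzero(d>0);hsv=cv2.cvtColor(im,cv2.COLOR_RGB2HSV)[v,u]
m=((hsv[:,0]<10)|(hsv[:,0]>170))&(hsv[:,1]>110)&(abs(P[:,0]-.5)<.15)&(abs(P[:,1]-.15)<.15)
D=P[m]-F;a=D@N;b=D@T;print(m.sum(),np.percentile(a,[1,99]),np.percentile(b,[1,99]),np.percentile(D[:,2],[1,99]))"
```

```text
t7.47 a=0.0461 b=-0.0354 z=0.2102 F(n,t,z) [-0.5, 0.4, 0.1] gw 0.0852 j [ 0.42  0.27 -0.02  1.29 -0.    0.4 ] toolz [-0.008 -0.008 -1.   ]
[-0.0, -0.0, 0.018] [-0.1, -0.1, -0.1]
[-0.0, -0.0, 0.018] [-0.1, -0.1, -0.1]
[-0.0, -0.0, 0.018] [-0.1, -0.1, -0.1]
[0.0, -0.0, 0.018] [-0.1, -0.1, -0.1]
[0.0, -0.0, 0.018] [-0.1, -0.1, -0.1]
[0.0, -0.0, 0.018] [-0.1, -0.1, -0.1]
--
2301 [-0.02452457  0.06646431] [-0.13804312  0.05661342] [0.01221565 0.32437892]
```

View pics/s4.png

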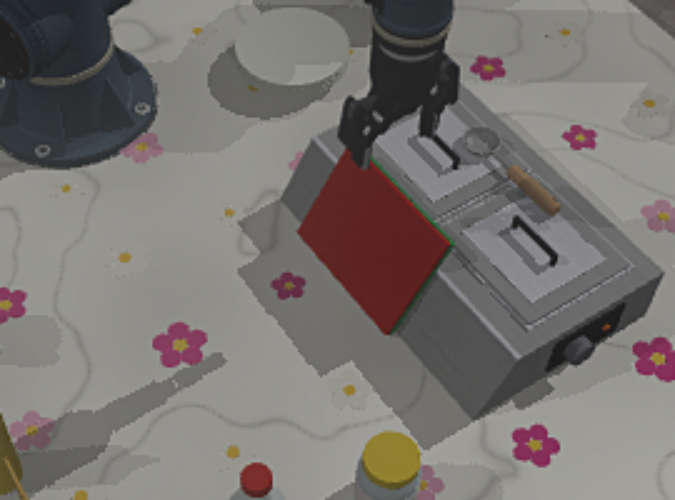

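Emit:
{"api": "carry_out", "payload": {"plan": [[[0, 0, 0.02], [0, 0, 0], 0.085], [[0, 0, 0.02], [0, 0, 0], 0.085], [[0, 0, 0.02], [0, 0, 0], 0.085], [[0, 0, 0.02], [0, 0, 0], 0.085], [[0, 0, 0.018], [0, 0, 0], 0.085], [[0, 0, 0.008], [0, 0, 0], 0.085], [[0, 0.007, 0], [0, 0, 0], 0.085], [[0, 0.006, 0], [0, 0, 0], 0.085]]}}

```text
t: 8.23
position: [0.4881, 0.2283, 0.1037]
tcp_rot: [-0.008, 1.0, -0.004, -0.004]
contact_force: [0.6, 0.8, 0.4]
grip_width: 0.0848
grip_force: 0.0
```

Emit:
{"api": "carry_out", "payload": {"plan": [[[0, 0, 0], [0, 0, 0], 0.052], [[0, 0, 0], [0, 0, 0], 0.052], [[0, 0, 0], [0, 0, 0], 0.052], [[0, 0, 0], [0, 0, 0], 0.052]]}}

```text
t: 8.57
position: [0.4884, 0.2282, 0.1043]
tcp_rot: [-0.009, 1.0, -0.004, -0.003]
contact_force: [0.4, 0.1, 0.3]
grip_width: 0.052
grip_force: 0.0
```

```bash
python3 -c "
from h import *
st()"
```

```text
t8.57 a=0.0573 b=-0.0355 z=0.1043 F(n,t,z) [0.1, 0.4, 0.3] gw 0.052 j [ 0.44  0.34 -0.2   1.03 -0.    0.42] toolz [-0.007 -0.008 -1.   ]
```

Emit:
{"api": "carry_out", "payload": {"plan": [[[0, -0.008, -0.001], [0, 0, 0], 0.052], [[0, -0.008, -0.002], [0, 0, 0], 0.052], [[0, -0.008, -0.002], [0, 0, 0], 0.052], [[0, -0.008, -0.002], [0, 0, 0], 0.052], [[0, -0.008, -0.001], [0, 0, 0], 0.052], [[0, -0.008, -0.001], [0, 0, 0], 0.052], [[0, -0.008, 0], [0, 0, 0], 0.052], [[0, -0.008, 0], [0, 0, 0], 0.052]]}}

```text
t: 9.23
position: [0.4894, 0.1631, 0.1133]
tcp_rot: [-0.009, 1.0, -0.004, -0.004]
contact_force: [-0.9, -0.0, 0.5]
grip_width: 0.0522
grip_force: 0.1
```

```bash
python3 -c "
from h import *
st()
im,d=cams.camera('scene');cv2.imwrite('pics/s5.png',cv2.resize(im[60:260,150:420,::-1],None,fx=2.5,fy=2.5))"
```

```text
t9.23 a=-0.0079 b=-0.0369 z=0.1133 F(n,t,z) [-0.0, -0.9, 0.5] gw 0.0522 j [ 0.33  0.3  -0.25  1.04 -0.01  0.31] toolz [-0.008 -0.009 -1.   ]
```

View pics/s5.png

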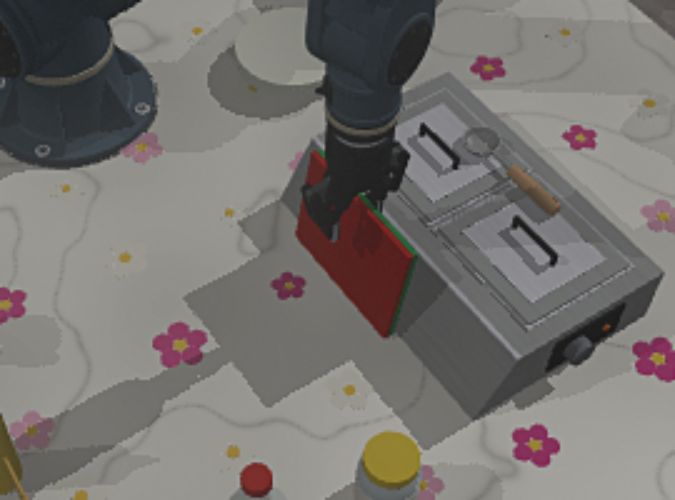

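```bash
cat > low.py <<'E'
from h import *
p=-.016
def wp(th,psi,g,s,p=p):
    th,psi=np.radians([th,psi]);C=np.array([p-.15*np.cos(th),.15*np.sin(th)])
    u=np.array([-np.sin(psi),np.cos(psi)]);f=np.array([-np.cos(psi),-np.sin(psi)])
    dl=.013*(g/.085)**1.5
    tip=C-s*u; tc=tip-f*g/2; tcp=tc-dl*u
    rear=tc-f*g/2; nrm=np.array([np.sin(th),np.cos(th)])
    clear=(rear-C)@nrm-.016
    outer=(tip+.014*f)[1]; body=(tc+u*(.073-dl)+.043*f)[1]
    return tcp,clear,outer,body
if __name__=="__main__":
    S=[(78,0,.036,.03),(70,5,.045,.03),(60,10,.06,.03),(50,18,.075,.028),(40,26,.085,.024),(30,34,.085,.02),(20,40,.085,.015),(12,44,.085,.01),(6,45,.085,.005)]
    t=[];pr=(W(-.034,-.037,.115),rot('strB',0))
    for i,(th,psi,g,s) in enumerate(S):
        c,cl,o,b=wp(th,psi,g,s);print((th,psi,g,s),c.round(3),"clear %.3f outer %.3f body %.3f"%(cl,o,b))
        q=(W(c[0],-.037,c[1]),rot('strB',psi))
        rows([(*q,3)],pr); pr=q
E
python3 low.py
```

```text
(78, 0, 0.036, 0.03) [-0.029  0.113] clear 0.013 outer 0.117 body 0.186
[-0.0, 0.002, 0.001] [0.0, 0.0, 0.0]
[-0.0, 0.002, 0.001] [0.0, 0.0, 0.0]
[-0.0, 0.002, 0.001] [0.0, 0.0, 0.0]
--
(70, 5, 0.045, 0.03) [-0.042  0.108] clear 0.020 outer 0.110 body 0.177
[0.0, -0.004, 0.002] [-1.7, 0.0, 0.0]
[0.0, -0.004, 0.002] [-1.7, 0.0, -0.0]
[0.0, -0.004, 0.001] [-1.7, 0.0, -0.0]
--
(60, 10, 0.06, 0.03) [-0.055  0.098] clear 0.030 outer 0.098 body 0.162
[0.0, -0.005, 0.003] [-1.7, -0.0, 0.0]
[0.0, -0.005, 0.003] [-1.7, 0.0, -0.0]
[0.0, -0.005, 0.003] [-1.7, -0.0, 0.0]
--
(50, 18, 0.075, 0.028) [-0.065  0.09 ] clear 0.043 outer 0.084 body 0.146
[-0.0, -0.004, 0.002] [-2.7, 0.0, 0.0]
[-0.0, -0.004, 0.002] [-2.7, 0.0, -0.0]
[-0.0, -0.004, 0.002] [-2.7, -0.0, 0.0]
--
(40, 26, 0.085, 0.024) [-0.076  0.082] clear 0.052 outer 0.069 body 0.129
[0.0, -0.005, 0.001] [-2.7, -0.0, 0.0]
[0.0, -0.005, 0.001] [-2.7, 0.0, 0.0]
[0.0, -0.005, 0.001] [-2.7, 0.0, 0.0]
--
(30, 34, 0.085, 0.02) [-0.092  0.071] clear 0.052 outer 0.051 body 0.108
[-0.0, -0.006, 0.001] [-2.7, 0.0, -0.0]
[-0.0, -0.006, 0.001] [-2.7, -0.0, -0.0]
[-0.0, -0.006, 0.0] [-2.7, 0.0, -0.0]
--
(20, 40, 0.085, 0.015) [-0.106  0.057] clear 0.050 outer 0.031 body 0.085
[0.0, -0.007, 0.001] [-2.0, -0.0, 0.0]
[0.0, -0.007, 0.001] [-2.0, -0.0, -0.0]
[0.0, -0.007, 0.001] [-2.0, 0.0, 0.0]
--
(12, 44, 0.085, 0.01) [-0.116  0.044] clear 0.049 outer 0.014 body 0.067
[-0.0, -0.005, 0.001] [-1.3, -0.0, 0.0]
[-0.0, -0.005, 0.001] [-1.3, 0.0, 0.0]
[-0.0, -0.005, 0.001] [-1.3, 0.0, 0.0]
--
(6, 45, 0.085, 0.005) [-0.122  0.033] clear 0.047 outer 0.002 body 0.054
[-0.0, -0.004, 0.001] [-0.3, 0.0, 0.0]
[-0.0, -0.004, 0.001] [-0.3, 0.0, -0.0]
[-0.0, -0.004, 0.001] [-0.3, 0.0, -0.0]
--
```

Emit:
{"api": "carry_out", "payload": {"plan": [[[0, 0, 0], [0, 0, 0], 0.036], [[0, 0, 0], [0, 0, 0], 0.036], [[0, -0.004, 0], [0, 0, 0], 0.036], [[0, -0.004, 0], [0, 0, 0], 0.036], [[0, -0.004, 0], [0, 0, 0], 0.036]]}}

```text
t: 9.7
position: [0.4895, 0.1521, 0.1132]
tcp_rot: [-0.01, 1.0, -0.004, -0.004]
contact_force: [0.5, -0.6, 0.3]
grip_width: 0.0361
grip_force: 0.0
```

Emit:
{"api": "carry_out", "payload": {"plan": [[[0, -0.004, 0], [0, 0, 0], 0.036], [[0, -0.004, 0], [0, 0, 0], 0.036], [[0, -0.004, 0], [0, 0, 0], 0.036], [[0, -0.003, 0], [0, 0, 0], 0.036], [[0, -0.003, 0], [0, 0, 0], 0.036], [[0, 0, 0], [0, 0, 0], 0.036]]}}

```text
t: 10.2
position: [0.4899, 0.1335, 0.1135]
tcp_rot: [-0.009, 1.0, -0.004, -0.004]
contact_force: [-0.1, 0.6, -0.2]
grip_width: 0.0358
grip_force: 0.1
```

```bash
python3 -c "
from h import *
st()
im,d=cams.camera('scene');cv2.imwrite('pics/s6.png',cv2.resize(im[60:260,150:420,::-1],None,fx=2.5,fy=2.5))"
```

```text
t10.20 a=-0.0374 b=-0.0375 z=0.1135 F(n,t,z) [0.6, -0.1, -0.2] gw 0.0358 j [ 0.27  0.29 -0.26  1.03 -0.01  0.25] toolz [-0.008 -0.009 -1.   ]
```

View pics/s6.png

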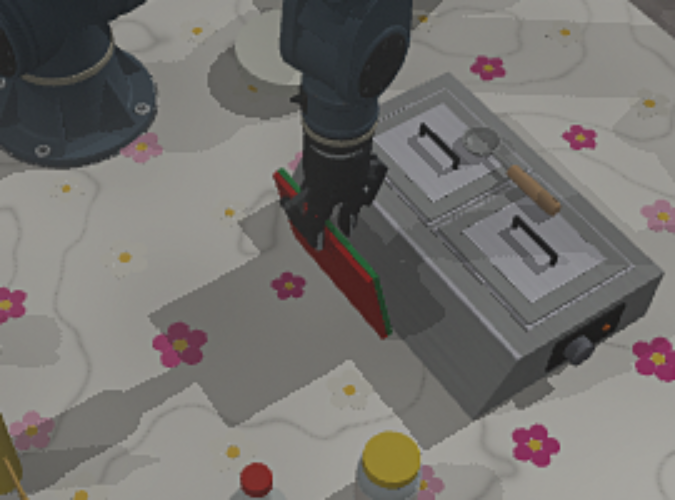

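Emit:
{"api": "carry_out", "payload": {"plan": [[[0, -0.001, 0.002], [-1.7, 0, 0], 0.039], [[0, -0.001, 0.002], [-1.7, 0, 0], 0.042], [[0, -0.002, 0.001], [-1.7, 0, 0], 0.045], [[0, -0.005, 0.003], [-1.7, 0, 0], 0.05], [[0, -0.005, 0.003], [-1.7, 0, 0], 0.055], [[0, -0.005, 0.003], [-1.7, 0, 0], 0.06], [[0, 0, 0], [0, 0, 0], 0.06], [[0, 0, 0], [0, 0, 0], 0.06]]}}

```text
t: 10.92
position: [0.49, 0.1158, 0.0976]
tcp_rot: [-0.008, 0.996, 0.084, -0.005]
contact_force: [-0.1, -0.1, -1.1]
grip_width: 0.0601
grip_force: 0.4
```

```bash
cat >> h.py <<'E'
def board():
    im,d=cams.camera('top');P=cloud('top',d,np.ones(d.shape,bool));v,u=np.nonzero(d>0);hsv=cv2.cvtColor(im,cv2.COLOR_RGB2HSV)[v,u]
    m=(hsv[:,0]>45)&(hsv[:,0]<85)&(hsv[:,1]>100)&(abs(P[:,0]-.5)<.15)&(abs(P[:,1]-.08)<.15)&(P[:,2]<.17)
    D=P[m]-F;a=D@N;b=D@T
    if m.sum()<30: print("few",m.sum());return
    k=np.linalg.lstsq(np.c_[a,b,np.ones(len(a))],D[:,2],rcond=None)[0]
    print("green",m.sum(),"theta",np.degrees(np.arctan(-k[0])).round(1),k.round(3),np.percentile(a,[1,99]).round(3),np.percentile(b,[1,99]).round(3),np.percentile(D[:,2],[1,99]).round(3))
    return np.c_[a,b]
E
python3 -c "
from h import *
st();board()"
```

```text
t10.92 a=-0.0551 b=-0.0380 z=0.0976 F(n,t,z) [-0.1, -0.1, -1.1] gw 0.0601 j [ 0.13  0.28 -0.33  0.95  0.17  0.11] toolz [-0.011  0.168 -0.986]
few 0
```

```bash
python3 -c "
from h import *
im,d=cams.camera('top');P=cloud('top',d,np.ones(d.shape,bool));v,u=np.nonzero(d>0);hsv=cv2.cvtColor(im,cv2.COLOR_RGB2HSV)[v,u]
m=(hsv[:,1]>90)&(hsv[:,2]>25)&(abs(P[:,0]-.5)<.15)&(abs(P[:,1]-.08)<.15)
print(m.sum(),np.histogram(hsv[m,0],bins=range(0,190,15)))
m&=(hsv[:,0]>25)&(hsv[:,0]<100);D=P[m]-F;print(np.c_[D@N,D@T,D[:,2]][::max(1,m.sum()//25)].round(3),hsv[m][::20])
im,d=cams.camera('scene');cv2.imwrite('pics/s7.png',cv2.resize(im[60:260,150:420,::-1],None,fx=2.5,fy=2.5))"
```

```text
219 (array([  8,  36,   0,   0,   0,   0,   0,   0,   0,   0,   0, 175]), array([  0,  15,  30,  45,  60,  75,  90, 105, 120, 135, 150, 165, 180]))
[] []
```

View pics/s7.png

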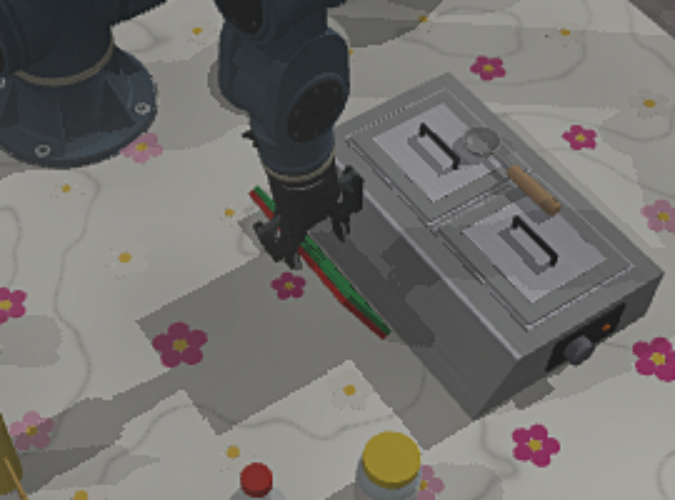

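Emit:
{"api": "carry_out", "payload": {"plan": [[[0, -0.004, 0.002], [-2.7, 0, 0], 0.065], [[0, -0.004, 0.002], [-2.7, 0, 0], 0.07], [[0, -0.004, 0.002], [-2.7, 0, 0], 0.075], [[0, -0.005, 0.001], [-2.7, 0, 0], 0.078], [[0, -0.005, 0.001], [-2.7, 0, 0], 0.081], [[0, -0.005, 0.001], [-2.7, 0, 0], 0.085], [[0, 0, 0], [0, 0, 0], 0.085], [[0, 0, 0], [0, 0, 0], 0.085]]}}

```text
t: 11.73
position: [0.4905, 0.0926, 0.0809]
tcp_rot: [-0.008, 0.975, 0.224, -0.006]
contact_force: [-0.2, 0.0, -1.7]
grip_width: 0.0849
grip_force: 0.8
```

```bash
python3 -c "
from h import *
st();board()
im,d=cams.camera('scene');cv2.imwrite('pics/s8.png',cv2.resize(im[60:260,150:420,::-1],None,fx=2.5,fy=2.5))"
```

```text
t11.73 a=-0.0784 b=-0.0384 z=0.0809 F(n,t,z) [0.0, -0.2, -1.7] gw 0.0849 j [-0.08  0.34 -0.38  0.92  0.45 -0.11] toolz [-0.016  0.436 -0.9  ]
green 2132 theta 40.2 [-0.845 -0.005  0.005] [-0.124 -0.014] [-0.137  0.055] [0.015 0.11 ]
```

View pics/s8.png

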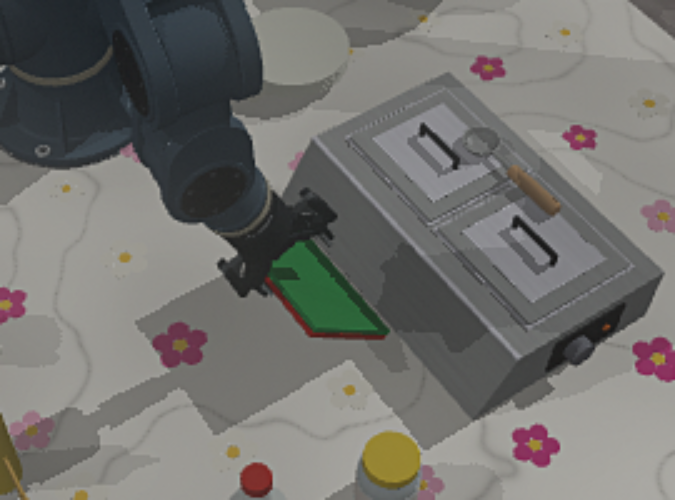

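Emit:
{"api": "carry_out", "payload": {"plan": [[[0, -0.005, 0.001], [-2.7, 0, 0], 0.085], [[0, -0.006, 0.001], [-2.7, 0, 0], 0.085], [[0, -0.006, 0], [-2.7, 0, 0], 0.085], [[0, -0.006, 0.001], [-2, 0, 0], 0.085], [[0, -0.006, 0.001], [-2, 0, 0], 0.085], [[0, 0, 0], [0, 0, 0], 0.085]]}}

```text
t: 12.33
position: [0.4907, 0.0699, 0.0618]
tcp_rot: [-0.007, 0.945, 0.326, -0.007]
contact_force: [-0.3, -0.7, -2.7]
grip_width: 0.0852
grip_force: 1.0
```

```bash
python3 -c "
from h import *
st();board()"
```

```text
t12.33 a=-0.1010 b=-0.0391 z=0.0618 F(n,t,z) [-0.7, -0.4, -2.7] gw 0.0852 j [-0.24  0.45 -0.37  0.96  0.64 -0.32] toolz [-0.019  0.616 -0.787]
green 2856 theta 23.7 [-0.439 -0.002  0.01 ] [-0.146 -0.015] [-0.137  0.054] [0.015 0.076]
```

Emit:
{"api": "carry_out", "payload": {"plan": [[[0, -0.006, 0.001], [-1.5, 0, 0], 0.085], [[0, -0.006, 0.001], [-1.5, 0, 0], 0.085], [[0, -0.006, 0.001], [-1.5, 0, 0], 0.085], [[0, -0.005, 0.001], [-1.5, 0, 0], 0.085], [[0, 0, 0], [0, 0, 0], 0.085]]}}

```text
t: 12.8
position: [0.4909, 0.0554, 0.0443]
tcp_rot: [-0.007, 0.927, 0.375, -0.008]
contact_force: [-0.5, -1.1, -2.0]
grip_width: 0.0851
grip_force: 1.1
```

```bash
python3 -c "
from h import *
st();board()"
```

```text
t12.80 a=-0.1156 b=-0.0394 z=0.0443 F(n,t,z) [-1.0, -0.6, -2.0] gw 0.0851 j [-0.31  0.54 -0.35  1.    0.72 -0.44] toolz [-0.02   0.694 -0.719]
green 3079 theta 11.7 [-0.208 -0.002  0.013] [-0.155 -0.016] [-0.137  0.054] [0.014 0.048]
```

Now lower to about 6°, then slide the finger out from the edge.

Emit:
{"api": "carry_out", "payload": {"plan": [[[0, -0.004, 0.001], [0, 0, 0], 0.085], [[0, -0.004, 0.001], [0, 0, 0], 0.085], [[0, -0.003, 0.001], [0, 0, 0], 0.085], [[0, -0.003, -0.003], [0, 0, 0], 0.085], [[0, -0.003, -0.003], [0, 0, 0], 0.085], [[0, -0.002, -0.004], [0, 0, 0], 0.085], [[0, 0, -0.006], [0, 0, 0], 0.085], [[0, 0, -0.01], [0, 0, 0], 0.085]]}}

```text
t: 13.52
position: [0.4912, 0.0255, 0.0485]
tcp_rot: [-0.007, 0.927, 0.375, -0.007]
contact_force: [0.4, 0.3, 0.2]
grip_width: 0.0849
grip_force: 0.0
```

```bash
python3 -c "
from h import *
st();board()"
```

```text
t13.52 a=-0.1455 b=-0.0402 z=0.0485 F(n,t,z) [0.3, 0.4, 0.2] gw 0.0849 j [-0.36  0.55 -0.3   1.07  0.7  -0.51] toolz [-0.019  0.695 -0.719]
green 3195 theta 0.2 [-0.003 -0.001  0.016] [-0.159 -0.018] [-0.137  0.054] [0.01  0.022]
```

```bash
python3 -c "
from h import *
rows([(W(-.22,-.04,.13),rot('strB',35),4),(W(-.225,-.037,.13),rot('push',10),14),(W(-.225,-.037,-.005),rot('push',10),6)])"
```

```text
[-0.0, 0.001, -0.027] [2.3, 0.1, -0.3]
[0.0, -0.0, -0.027] [2.3, 0.1, -0.3]
[0.0, -0.001, -0.027] [2.3, 0.1, -0.3]
[0.0, -0.002, -0.027] [2.3, 0.1, -0.3]
--
[-0.0, -0.0, -0.0] [1.4, -1.4, 6.3]
[-0.0, -0.0, -0.0] [1.4, -1.4, 6.3]
[-0.0, -0.0, -0.0] [1.4, -1.4, 6.3]
[-0.0, -0.0, -0.0] [1.4, -1.4, 6.3]
[-0.0, -0.0, -0.0] [1.4, -1.4, 6.3]
[-0.0, -0.0, -0.0] [1.4, -1.4, 6.3]
[-0.0, -0.0, -0.0] [1.4, -1.4, 6.3]
[-0.0, -0.0, -0.0] [1.4, -1.4, 6.3]
[-0.0, -0.0, -0.0] [1.4, -1.4, 6.3]
[-0.0, 0.0, -0.0] [1.4, -1.4, 6.3]
[-0.0, 0.0, -0.0] [1.4, -1.4, 6.3]
[-0.0, 0.0, -0.0] [1.4, -1.4, 6.3]
[-0.0, 0.0, -0.0] [1.4, -1.4, 6.3]
[-0.0, 0.0, -0.0] [1.4, -1.4, 6.3]
--
[-0.004, 0.0, 0.022] [0.0, 0.0, 0.0]
[-0.004, 0.0, 0.022] [0.0, 0.0, 0.0]
[-0.004, 0.0, 0.022] [0.0, 0.0, 0.0]
[-0.004, 0.0, 0.022] [0.0, 0.0, 0.0]
[-0.004, 0.0, 0.022] [0.0, 0.0, 0.0]
[-0.004, 0.0, 0.022] [0.0, 0.0, 0.0]
--
```

Emit:
{"api": "carry_out", "payload": {"plan": [[[0, 0, -0.027], [2.3, 0, -0.3], 0.085], [[0, 0, -0.027], [2.3, 0, -0.3], 0.085], [[0, -0.001, -0.027], [2.3, 0, -0.3], 0.085], [[0, -0.002, -0.027], [2.3, 0, -0.3], 0.085], [[0, 0, 0], [1.4, -1.4, 6.3], 0.085], [[0, 0, 0], [1.4, -1.4, 6.3], 0.085], [[0, 0, 0], [1.4, -1.4, 6.3], 0.085], [[0, 0, 0], [1.4, -1.4, 6.3], 0.085]]}}

```text
t: 14.23
position: [0.4934, -0.0473, 0.1289]
tcp_rot: [0.208, 0.947, 0.245, -0.02]
contact_force: [0.1, -0.3, 0.1]
grip_width: 0.0845
grip_force: 0.0
```

Emit:
{"api": "carry_out", "payload": {"plan": [[[0, 0, 0], [1.4, -1.4, 6.3], 0.085], [[0, 0, 0], [1.4, -1.4, 6.3], 0.085], [[0, 0, 0], [1.4, -1.4, 6.3], 0.085], [[0, 0, 0], [1.4, -1.4, 6.3], 0.085], [[0, 0, 0], [1.4, -1.4, 6.3], 0.085], [[0, 0, 0], [1.4, -1.4, 6.3], 0.085], [[0, 0, 0], [1.4, -1.4, 6.3], 0.085], [[0, 0, 0], [1.4, -1.4, 6.3], 0.085]]}}

```text
t: 14.9
position: [0.4933, -0.0469, 0.1289]
tcp_rot: [0.609, 0.785, 0.102, -0.052]
contact_force: [-0.3, 0.7, 0.3]
grip_width: 0.0852
grip_force: 0.0
```

Emit:
{"api": "carry_out", "payload": {"plan": [[[0, 0, 0], [1.4, -1.4, 6.3], 0.085], [[0, 0, 0], [1.4, -1.4, 6.3], 0.085]]}}

```text
t: 15.07
position: [0.4933, -0.0469, 0.1289]
tcp_rot: [0.693, 0.716, 0.061, -0.059]
contact_force: [0.7, -0.2, -0.6]
grip_width: 0.0848
grip_force: 0.0
```

```bash
python3 -c "
from h import *
st();Q=board()
r=cv2.minAreaRect((Q*1000).astype(np.float32));print(r)
rows([(W(-.225,-.037,-.005),rot('push',10),7)])"
```

```text
t15.07 a=-0.2178 b=-0.0408 z=0.1289 F(n,t,z) [-0.2, 0.7, -0.6] gw 0.0848 j [-0.2   0.27 -0.26  1.08  0.17  1.34] toolz [ 0.     0.169 -0.986]
green 3357 theta -0.0 [0.    0.001 0.016] [-0.159 -0.018] [-0.137  0.054] [0.01  0.022]
((-88.70059967041016, -41.10237121582031), (145.04244995117188, 194.95748901367188), 0.25115177035331726)
[-0.004, 0.0, 0.019] [0.0, 0.0, -0.1]
[-0.004, 0.0, 0.019] [0.0, 0.0, -0.1]
[-0.004, 0.0, 0.019] [0.0, 0.0, -0.1]
[-0.004, 0.0, 0.019] [0.0, 0.0, -0.1]
[-0.004, 0.0, 0.019] [0.0, 0.0, -0.1]
[-0.004, 0.0, 0.019] [0.0, 0.0, -0.1]
[-0.004, 0.0, 0.019] [0.0, 0.0, -0.1]
--
```

Emit:
{"api": "carry_out", "payload": {"plan": [[[-0.004, 0, 0.019], [0, 0, 0], 0.085], [[-0.004, 0, 0.019], [0, 0, 0], 0.085], [[-0.004, 0, 0.019], [0, 0, 0], 0.085], [[-0.004, 0, 0.019], [0, 0, 0], 0.085], [[-0.004, 0, 0.019], [0, 0, 0], 0.085], [[-0.004, 0, 0.019], [0, 0, 0], 0.085], [[-0.004, 0, 0.019], [0, 0, 0], 0.085], [[0, 0, 0], [0, 0, 0], 0.085]]}}

```text
t: 15.78
position: [0.4926, -0.0516, -0.01]
tcp_rot: [0.69, 0.719, 0.061, -0.061]
contact_force: [-0.6, 0.4, 1.3]
grip_width: 0.0851
grip_force: 0.0
```

Emit:
{"api": "carry_out", "payload": {"plan": [[[0.01, 0, 0.002], [0, 0, 0], 0.085], [[0.01, 0, 0.002], [0, 0, 0], 0.085], [[0.01, 0, 0.002], [0, 0, 0], 0.085], [[0.01, 0, 0.002], [0, 0, 0], 0.085], [[0.007, 0, 0.001], [0, 0, 0], 0.085], [[0.005, 0, 0.001], [0, 0, 0], 0.085], [[0.004, 0, 0.001], [0, 0, 0], 0.085], [[0, 0, 0], [0, 0, 0], 0.085]]}}

```text
t: 16.45
position: [0.4924, 0.0061, -0.0085]
tcp_rot: [0.69, 0.719, 0.062, -0.059]
contact_force: [-0.5, 0.1, -0.1]
grip_width: 0.0852
grip_force: 0.0
```

```bash
python3 -c "
from h import *
st();Q=board()
r=cv2.minAreaRect((Q*1000).astype(np.float32));print(r)"
```

```text
t16.45 a=-0.1648 b=-0.0397 z=-0.0085 F(n,t,z) [0.2, -0.5, -0.1] gw 0.0852 j [-0.09  0.4  -0.48  0.71  0.17  1.44] toolz [ 0.001  0.171 -0.985]
green 3312 theta 0.0 [-0.     0.     0.016] [-0.152 -0.011] [-0.137  0.053] [0.01  0.022]
((-82.0089340209961, -41.501502990722656), (195.1945343017578, 146.67095947265625), 89.99195861816406)
```

Emit:
{"api": "carry_out", "payload": {"plan": [[[0.002, 0, 0], [0, 0, 0], 0.085], [[0.002, 0, 0.001], [0, 0, 0], 0.085], [[0, 0, 0], [0, 0, 0], 0.085], [[-0.015, 0, -0.003], [0, 0, 0], 0.085], [[-0.03, 0, -0.01], [0, 0, 0], 0.085], [[-0.02, 0, -0.03], [0, 0, 0], 0.085], [[0, 0, -0.04], [0, 0, 0], 0.085], [[0, 0, 0], [0, 0, 0], 0.085]]}}

```text
t: 17.17
position: [0.4979, -0.0713, 0.0669]
tcp_rot: [0.691, 0.718, 0.064, -0.056]
contact_force: [1.3, -0.6, -0.2]
grip_width: 0.0849
grip_force: 0.0
```

```bash
python3 -c "
from h import *
st();Q=board()
r=cv2.minAreaRect((Q*1000).astype(np.float32));print(r)"
```

```text
t17.17 a=-0.2424 b=-0.0371 z=0.0669 F(n,t,z) [-0.7, 1.3, -0.2] gw 0.0849 j [-0.24  0.34 -0.33  0.93  0.17  1.29] toolz [ 0.008  0.169 -0.986]
green 3345 theta -0.1 [ 0.001 -0.001  0.016] [-0.149 -0.008] [-0.137  0.054] [0.01  0.022]
((-78.7168960571289, -41.5523681640625), (195.04403686523438, 144.09182739257812), 89.89791107177734)
```

Flat, square, centre at −79 mm, arm clear.

```bash
python3 -c "
from h import *
print(ctrl.sign_off())"
```

```text
the job is handed in; nothing more can be done
None
```

I turned the board over and handed the job in at about 17 s. By the last camera reading before hand-in it lay flat, green side up, square to the well, with its centre about 79 mm in front of the foot. The arm was clear; the other things were not re-measured, and sign-off returned no verdict.

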